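Change the toy-maker's lathe to the yellow speed

TASK

The bench lathe is stopped and its gear lever stands somewhere in the middle column of the gate. Push its black ball from outside with the fingertips, never taking the lever between the fingers: back to the neutral cross channel, across to the side where the yellow dot is and fully home into the slot beside the yellow dot, without forcing it; then take the hand away. Leave the toy bird, the paint jar, the chuck key and the mallet where they are.

Things in the scene. Friction and masses are not known exactly. Their poses are not given: they have to be found in the camera images.
- lathe: Dark green bench lathe, bolted down at a different place and yaw each time. Origin on the bench straight below the gate's centre; x to its rear (away from the operator), y to the operator's left, z up; chuck and bed run towards -y. Headstock top: 199 mm above the bench, 95 mm to front and rear, 160 mm left and 185 mm right of the gate's centre. Behind it a motor with its terminal box, 173 mm high.
- gate_center (a point): Centre of the gate, on top of its 112 mm square aluminium plate, 209 mm above the bench; the lathe's axes. Three columns at y = +28, 0, -28 mm, each with a front (-x) and a rear (+x) slot, joined by a straight neutral cross channel at x = 0. All are 14 mm wide; tongues between slots have round noses. Walls stop the shaft's axis at x = +-22 mm (slot ends) and y = +-30 mm (channel ends).
- gear_lever: Gear lever: 10 mm steel shaft with a black 35 mm ball, swinging front-rear and left-right about a pivot 80 mm straight below gate_center (this body's origin; z runs up the shaft). The gate's walls guide it: it changes column only along the cross channel. No detent, no spring: friction holds it where it is left; about 3 N at the ball moves it.
- knob (a point): Centre of the black ball (35 mm diameter), 160 mm from the pivot along the shaft, so 289 mm above the bench when the lever is upright and up to 14 mm lower when it leans. The ball travels twice as far as the shaft at the gate plate: about 44 mm to front or rear from neutral into a slot's end, about 56 mm from the middle column to an outer one.
- lever_at_gate (a point): The point of the lever's axis 80 mm above the pivot, level with the gate plate: this is where the lever is in the gate.
- dot_yellow: Yellow dot, 18 mm across, flat on the gate plate just beyond the end of one of the four outer slots, on that slot's centre line (in gate_center's axes at x = +-39, y = +-28 mm; origin at the dot's centre). Which outer slot it marks differs each time. With the lever fully home in its slot, lever_at_gate is 17 mm from the dot's centre.
- dot_blue: Blue dot, like the yellow one, at another outer slot.
- dot_red: Red dot, likewise.
- dot_white: White dot, likewise. (The two middle slots have a fixed black dot in front and a grey one behind.)
- toy_bird: Loose painted wooden penguin, 46 mm across, 91 mm tall, standing on the rubber mat on top of the headstock, 120 to 150 mm to the right (-y) of the gate's centre. Origin under its centre. It tips over easily.
- paint_jar: Loose glass jar of red paint with a steel lid, 58 mm across, 70 mm tall, on the bench in front of the headstock. Origin under its centre.
- chuck_key: Loose steel T-shaped chuck key, bar 90 mm, stem 67 mm, 12 mm thick, lying on the bench in front of the lathe. Origin under the middle of the bar.
- mallet: Loose wooden mallet, 240 mm long, lying on the bench in front of the lathe's bed. Origin under its middle.

How it is judged:
At the end, for the whole second after the job is handed in: The lever rests in the slot beside the yellow dot, not more than 3 mm short of the slot's end at the gate plate (6 mm at the ball): lever_at_gate lies within 20 mm of the dot's centre in plan, and the lever is still. Toy bird, paint jar, chuck key and mallet are within 15 mm of where they stood (horizontal distance between lever_at_gate and dot_yellow below 0.02 m and distance of each of toy_bird, paint_jar, chuck_key, mallet from where it was at the start of the episode below 0.015 m and angular speed of gear_lever below 0.05 rad/s); the robot touches nothing.
It fails at once if the lever is forced (more than 40 N from the hand) (contact force between the fingers and gear_lever above 40 N).
It fails at once if the lever is taken between the fingers (the grasp point comes within 13 mm of the lever's axis, both ways, below the top of the ball) (x of the grasp point in the frame of gear_lever between -0.013 and 0.013 m and y of the grasp point in the frame of gear_lever between -0.013 and 0.013 m and z of the grasp point in the frame of gear_lever between 0.08 and 0.178 m).
It fails at once if the toy bird, paint jar, chuck key or mallet is shifted or lifted by more than 15 mm, or tipped (distance of any of toy_bird, paint_jar, chuck_key, mallet from where it was at the start of the episode above 0.015 m or angle between any of toy_bird, paint_jar, chuck_key, mallet's own z axis and vertical above 0.35 rad).
It also fails if it takes over 59 s, if anything falls off the work surface, if the arm or the gripper's body presses on something with over 40 N, if the wrist force passes 120 N, or if a joint passes its speed limit or range.

ROBOT

A 7-joint arm with a two-finger parallel gripper is mounted at the origin on the work surface. World frame = base frame: x ahead of the robot, y to its left, z up, the work surface at z = 0. Lengths are in m, angles in rad, forces in N, time in s.
With the tool pointing down it reaches from about 0.4 to 0.85 m from the base axis. Payload 4.5 kg.
Tool frame: the origin (TCP) lies at the very end of the fingers, on their centre line; the grasp point (between the pads) lies 19 mm behind it (arm.grip_depth is the distance from the TCP to the grasp point, in m); z points along the fingers, y is the direction in which the jaws open and shut (so a half turn about z gives the same grasp; the last joint's range is limited). The gripper opens to 85 mm and grips with 20 to 120 N. Pads are 22 mm wide; open, the fingers measure 114 mm over their backs; the gripper's body (76 mm by 85 mm) begins 54 mm behind the grasp point. The pads swing forward as they close: fully open they stand 13 mm farther back than shut.
Start: joints at [1.35, 0.689, -0.195, 1.565, 0.157, 0.902, -0.215], TCP at [0.158, -0.605, 0.231] pointing down, gripper open.
Joint ranges: [-3.01, 3.01], [-0.46, 2.08], [-1.47, 1.51], [0.13, 2.56], [-1, 4.14], [0.04, 2.09], [-2.66, 2.66]. Speed limits (rad/s): [2.57, 2.57, 3.14, 3.14, 3.14, 3.14, 3.14].

INTERFACE

Orientations are given as a unit quaternion [x, y, z, w].
In Python, from plant import arm gives the robot as it stands.
- The arm moves only by the tool arm_command, never from a script. Its argument "rows" is a list of rows, each a list of 5 numbers: the opening, from 0 (shut) to 1 (fully open), then the shift along the tool's x, y, z in mm, then the turn about the tool's z in degrees. In form: [[fingers, tx, ty, tz, yaw], ...]. A call has 1 to 12 rows; each row is the pose to reach, as a shift and turn from the pose commanded when the call began, along the tool's axes at that moment; what a row does not reach only later rows make up. A row lasts 1/8 s, in which the tool goes at most 62.5 mm and 10.7 degrees, less where a joint would pass 70% of its speed; a pose out of reach is approached as far as the arm can. A call with a gripper value outside its range is refused whole. The fingers move at their own pace and stop on an object; "grip_force" is the grip in N (left out, the last holds). Time passes only in rows, so rows that repeat a pose let the fingers close. It gives the time, the measured TCP pose, the force and the opening at its end, in the units of the state.
- arm.observe(): the state, without advancing time (a new reading comes with each control period).
- arm.snapshot(name): name is "side" or "top"; returns (picture, depth): 384x512x3 uint8, red, green, blue; 384x512 float32, m along the optical axis (not along the pixel's ray), 0 where there is no reading.
- arm.calibration(name): a dict with "camera_matrix" (3x3 intrinsics, pixels), "position" and "orientation" of the camera in the world. Camera axes: x right, y up, looking along -z (the intrinsics and any distortion apply to the point x, -y, -z); pixel columns grow to the right and rows downward; lengths in m; the calibration is good to about 2 mm. A picture is of the moment at which its call begins. calibration takes no time and is no camera call.
- arm.finish_job(): hands the job in, once; it reports no verdict.
The state is a dict: "clock": time; "joints": joint angles; "joint_vel": joint speeds; "joint_efforts": joint torques, N m; "tcp_pos": TCP position; "tcp_rot": TCP orientation; "force": force on the tool from outside, world axes, zero at the start; "torque": the same for the moment, N m; "width": finger opening in m.
Only numpy, scipy, OpenCV 4.12 (cv2) and the standard library are available. Lean on these libraries where they do the work, as an engineer would, in place of code of your own. Each camera call takes 0.05 s, during which the arm holds its last target.

## Working session

There is one attempt and no reset: what is moved stays moved. The work goes in short steps, Python scripts to look and compute and a tool call to move; the robot and the scene stay as the last step left them, time stands still between calls to the robot, and variables do not carry over. Pictures are saved under pics/ and viewed, and the job is handed in when it is done.

Besides the shell and the picture viewer there is one more tool, called after "Request:" as a command line: name --pt "numbers of a row" for each row, then --argument value for the rest. arm_command: Moves the arm, as the interface text tells. Its arguments: {"type":"object","properties":{"rows":{"type":"array"},"grip_force":{"type":"number"}},"required":["rows"]}

```bash
ls; mkdir -p pics; cat > h.py <<'E'
from plant import arm
import numpy as np, cv2
from scipy.spatial.transform import Rotation as R
def snap(n,tag):
    p,d=arm.snapshot(n); cv2.imwrite(f'pics/{tag}.png',cv2.cvtColor(p,cv2.COLOR_RGB2BGR)); np.save(f'pics/{tag}.npy',d); return p,d
def ray(n,u,v):
    c=arm.calibration(n); K=np.array(c['camera_matrix']); 
    x=np.linalg.inv(K)@[u,v,1]; r=R.from_quat(c['orientation']).apply([x[0],-x[1],-x[2]])
    return np.array(c['position']),r
def pt(n,u,v,d): p,r=ray(n,u,v); return p+r*d
def atz(n,u,v,z): p,r=ray(n,u,v); return p+r*(z-p[2])/r[2]
def proj(n,P):
    c=arm.calibration(n); K=np.array(c['camera_matrix'])
    q=R.from_quat(c['orientation']).inv().apply(np.array(P)-c['position']); q=K@[q[0],-q[1],-q[2]]; return q[:2]/q[2]
E
python3 - <<'E'
from h import *
for n in('side','top'):
    c=arm.calibration(n); print(n,c)
    snap(n,n+'0')
s=arm.observe(); print(s)
E
```

```text
pics
side {'camera_matrix': array([[401.9692019 ,   0.        , 253.16666307],
       [  0.        , 401.9692019 , 187.11059549],
       [  0.        ,   0.        ,   1.        ]]), 'position': array([0.19812054, 0.49633627, 0.91028112]), 'orientation': array([-0.0798664 ,  0.3410932 ,  0.91537763, -0.19839502])}
top {'camera_matrix': array([[394.53726246,   0.        , 260.33115504],
       [  0.        , 394.53726246, 190.42102904],
       [  0.        ,   0.        ,   1.        ]]), 'position': array([ 0.34716097, -0.06079707,  0.99176966]), 'orientation': array([-0.05313602,  0.05701484,  0.7097991 , -0.70007936])}
{'clock': 0.1, 'joints': array([ 1.34978251,  0.68992765, -0.19451237,  1.56624546,  0.15732923,
        0.90246447, -0.21508094]), 'joint_vel': array([-1.73953446e-03, -1.70408213e-03, -5.55374946e-04, -3.70360394e-03,
       -3.80894751e-04, -6.71532350e-05,  1.26324051e-03]), 'joint_efforts': array([-2.63658265e-03, -5.40601122e+01, -1.27082672e+00, -1.58986741e+01,
        9.55868221e-03,  4.34694099e-03, -5.03519146e-06]), 'tcp_pos': array([ 0.15734347, -0.60427607,  0.23054541]), 'tcp_rot': array([ 9.91887498e-01,  1.27116127e-01, -1.74243730e-04, -8.07234737e-04]), 'force': array([ 0.5084172 , -0.54231771, -0.1432317 ]), 'torque': array([ 0.00500859,  0.02074801, -0.05548928]), 'width': 0.08549767344025411}
```

View pics/side0.png

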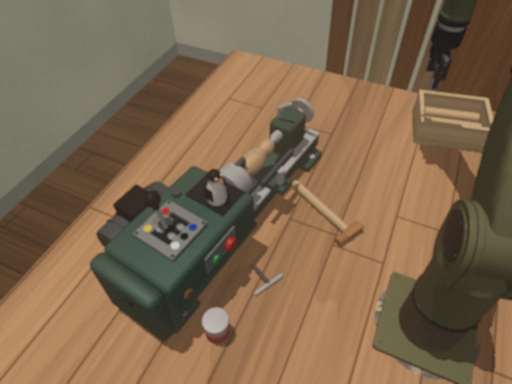

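View pics/top0.png

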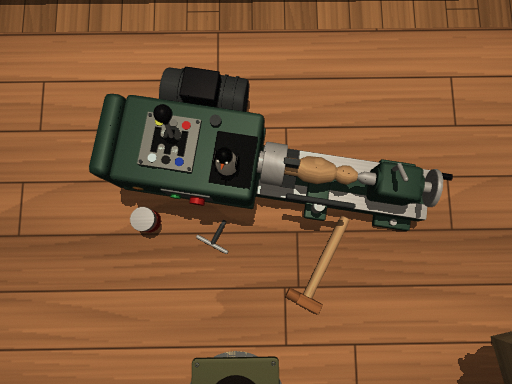

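```bash
python3 - <<'E'
import cv2,numpy as np
a=cv2.imread('pics/top0.png')[85:215,85:275]; cv2.imwrite('pics/t0c.png',cv2.resize(a,None,fx=4,fy=4,interpolation=cv2.INTER_CUBIC))
a=cv2.imread('pics/side0.png')[160:300,90:260]; cv2.imwrite('pics/s0c.png',cv2.resize(a,None,fx=4,fy=4,interpolation=cv2.INTER_CUBIC))
E
```

```text
(no output)
```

View pics/t0c.png

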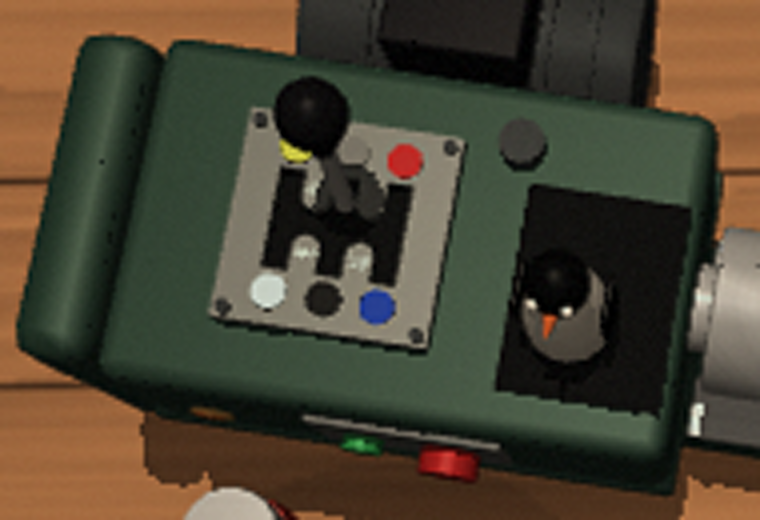

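View pics/s0c.png

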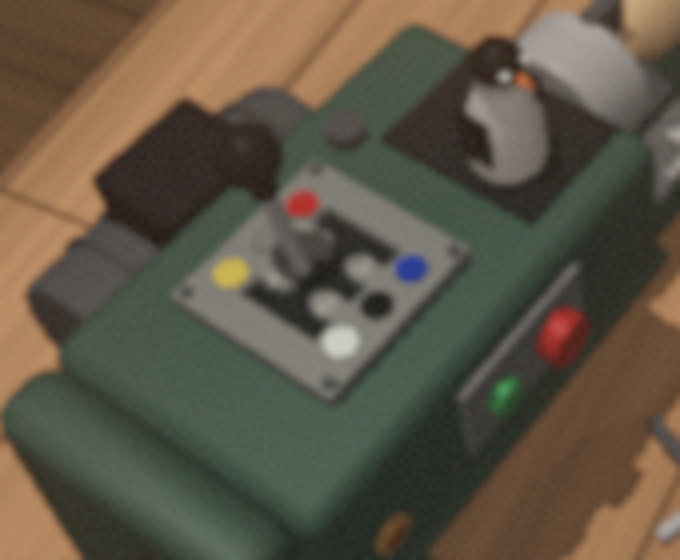

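```bash
python3 - <<'E'
from h import *
f=lambda o,U,V:(o[0]+U/4-.375,o[1]+V/4-.375)
T=(85,85);S=(90,160)
L={'white':(-39,28),'black':(-39,0),'blue':(-39,-28),'red':(39,-28),'yellow':(39,28)}
def fit(n,px,o):
    A=[];B=[]
    for k,(U,V) in px.items():
        A.append(np.array(L[k])/1000); B.append(atz(n,*f(o,U,V),.209)[:2])
    A=np.array(A);B=np.array(B); a=A-A.mean(0);b=B-B.mean(0)
    th=np.arctan2((a[:,0]*b[:,1]-a[:,1]*b[:,0]).sum(),(a*b).sum())
    Rm=np.array([[np.cos(th),-np.sin(th)],[np.sin(th),np.cos(th)]]); c=B.mean(0)-Rm@A.mean(0)
    print(n,th,np.degrees(th),c,((B-A@Rm.T-c)*1e3).round(1).tolist()); return th,c
a=fit('top',{'white':(268,290),'black':(323,299),'blue':(377,307),'red':(405,162)},T)
b=fit('side',{'white':(340,342),'black':(376,305),'blue':(411,268),'red':(302,204),'yellow':(231,273)},S)
th=(a[0]+b[0])/2;c=(a[1]+b[1])/2
u=f(T,311,116);v=f(S,248,160)
p1,r1=ray('top',*u);p2,r2=ray('side',*v)
s=np.linalg.lstsq(np.c_[r1,-r2],p2-p1,rcond=None)[0]
print('ball',p1+r1*s[0],p2+r2*s[1])
Rz=lambda P:R.from_euler('z',-th).apply(np.array(P)-[*c,0])
print(Rz(p1+r1*s[0]),Rz(p2+r2*s[1]), 'atz .28',Rz(atz('top',*u,.2835)))
for k in ((161,161),(149,112)):
  pass
# bird top & motor depth check
d=np.load('pics/top0.npy')
for q in [(222,157),(204,84),(131,150),(110,120),(214,122)]: print(q,pt('top',*q,d[q[1],q[0]]),Rz(pt('top',*q,d[q[1],q[0]])))
E
```

```text
top -0.17175490917037345 -9.840831406115198 [0.57511075 0.11957203] [[0.2, 0.2], [-0.1, -0.2], [0.2, -0.1], [-0.3, 0.2]]
side -0.1685925642431141 -9.659642388418632 [0.57467998 0.12137241] [[0.3, -0.1], [0.0, 0.2], [-0.0, -0.3], [-0.0, 0.2], [-0.3, -0.1]]
ball [0.6075385  0.1165744  0.28066233] [0.60709222 0.11642617 0.28046195]
[0.03283173 0.00168671 0.28066233] [0.032417   0.00146505 0.28046195] atz .28 [0.03192757 0.00081317 0.2835    ]
(222, 157) [0.51993882 0.00353776 0.29067302] [-0.03435945 -0.12455247  0.29067302]
(204, 84) [0.71326194 0.05380826 0.17390418] [ 0.1476577  -0.04226815  0.17390418]
(131, 150) [0.56024201 0.20025218 0.19738314] [-0.02795271  0.07614597  0.19738314]
(110, 120) [0.62211765 0.2428237  0.20693245] [0.02581952 0.12858141 0.20693245]
(214, 122) [0.61582515 0.02807819 0.2047959 ] [ 0.05598583 -0.08412783  0.2047959 ]
```

Top crop: ball at (311,116), with the shaft in the middle column's rear slot. The yellow dot is at (297,150), rear left. The dot fits from both cameras agree to 2 mm. First I raise the hand, shut it and turn it to the lathe's axes.

Request:
arm_command --pt "0 0 0 -60 10" --pt "0 0 0 -120 20" --pt "0 0 0 -140 24.4" --pt "0 0 0 -140 24.4" --pt "0 0 0 -140 24.4" --pt "0 0 0 -140 24.4" --grip_force 30

```text
clock: 0.85
tcp_pos: [0.1573, -0.604, 0.3694]
tcp_rot: [0.996, -0.085, -0.001, -0.002]
force: [-0.8, 0.1, -0.1]
width: -0.0001
```

```bash
cat >> h.py <<'E'
TH=-0.1702; C=np.array([.5749,.1205,0])
def loc(P): return R.from_euler('z',-TH).apply(np.array(P)-C)
def wor(P): return R.from_euler('z',TH).apply(np.array(P))+C
def st():
    s=arm.observe(); r=R.from_quat(s['tcp_rot']); 
    print('t',round(s['clock'],2),'lathe',(loc(s['tcp_pos'])*1e3).round(1),'w',s['tcp_pos'].round(4),'toolx yaw rel lathe',round(np.degrees(np.arctan2(*r.apply([1,0,0])[1::-1])-TH),2),'z',r.apply([0,0,1]).round(3),'F lathe',R.from_euler('z',-TH).apply(s['force']).round(1),'w',round(s['width'],4),'j',s['joints'].round(2))
    return s,r
def to(P):
    s,r=st(); print('tool shift mm',(r.inv().apply(wor(np.array(P)/1e3)-s['tcp_pos'])*1e3).round(1))
E
python3 - <<'E'
from h import *
to([85,0,370])
E
```

```text
t 0.85 lathe [-288.9 -784.8  369.4] w [ 0.1573 -0.604   0.3694] toolx yaw rel lathe -0.0 z [-0.001  0.003 -1.   ] F lathe [-0.8 -0.1 -0.1] w -0.0001 j [ 1.28  0.56 -0.08  1.36  0.04  1.22 -0.54]
tool shift mm [ 373.9 -784.8    1.3]
```

Request:
arm_command --pt "0 26 -55 0 0" --pt "0 52 -110 0 0" --pt "0 78 -165 0 0" --pt "0 104 -220 0 0" --pt "0 130 -275 0 0" --pt "0 156 -330 0 0" --pt "0 182 -385 0 0" --pt "0 210 -440 0 0" --pt "0 237 -495 0 0" --pt "0 263 -550 0 0" --pt "0 289 -605 0 0" --pt "0 315 -660 0 0"

```text
clock: 2.35
tcp_pos: [0.5808, -0.0067, 0.3702]
tcp_rot: [0.996, -0.085, -0.001, 0.0]
force: [0.1, -0.9, 0.2]
width: -0.0003
```

Request:
arm_command --pt "0 30 -50 0 0" --pt "0 60 -100 0 0" --pt "0 60 -125 0 0" --pt "0 60 -125 0 0" --pt "0 60 -125 0 0"

```text
clock: 2.98
tcp_pos: [0.6604, 0.1028, 0.3707]
tcp_rot: [0.996, -0.086, -0.0, 0.001]
force: [-0.3, -0.1, 0.1]
width: 0.0003
```

```bash
python3 - <<'E'
from h import *
to([80,0,266])
snap('top','top1')
snap('side','side1')
a=cv2.imread('pics/top1.png')[60:215,85:275]; cv2.imwrite('pics/t1c.png',cv2.resize(a,None,fx=3.5,fy=3.5,interpolation=cv2.INTER_CUBIC))
E
```

```text
t 2.98 lathe [ 87.3  -2.9 370.7] w [0.6604 0.1028 0.3707] toolx yaw rel lathe -0.14 z [-0.001 -0.002 -1.   ] F lathe [-0.3 -0.1  0.1] w 0.0003 j [-0.12  0.64 -0.21  1.2   0.13  1.31 -2.07]
tool shift mm [ -7.2  -3.2 104.7]
```

View pics/t1c.png

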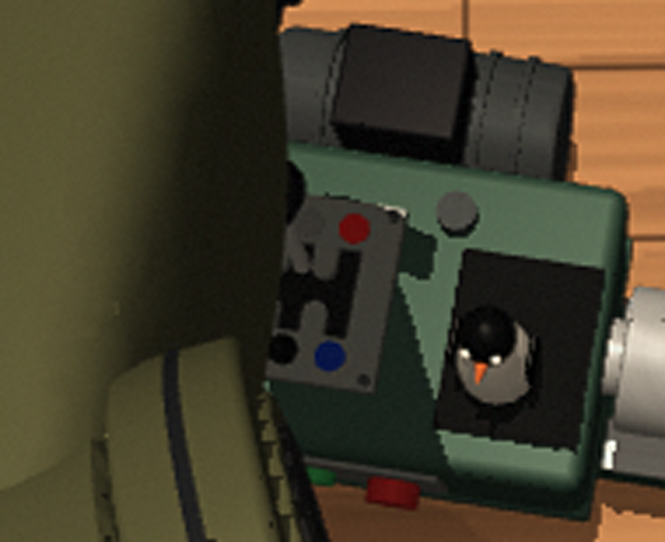

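View pics/side1.png

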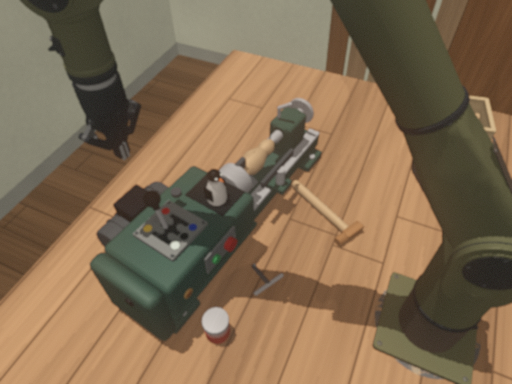

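The top view is blocked by the arm. The side view shows the shut fingertips at (124,155), behind and above the lever. Descending behind the ball.

Request:
arm_command --pt "0 -5 -3 40 0" --pt "0 -5 -3 80 0" --pt "0 -5 -3 102 0" --pt "0 -5 -3 102 0" --pt "0 -5 -3 102 0"

```text
clock: 3.7
tcp_pos: [0.6571, 0.108, 0.2708]
tcp_rot: [0.996, -0.086, 0.001, -0.0]
force: [1.0, -0.8, 0.9]
width: -0.0001
```

```bash
python3 - <<'E'
from h import *
to([60,0,266])
snap('side','side2')
a=cv2.imread('pics/side2.png')[100:300,70:270]; cv2.imwrite('pics/s2c.png',cv2.resize(a,None,fx=3,fy=3,interpolation=cv2.INTER_CUBIC))
E
```

```text
t 3.7 lathe [ 83.1   1.6 270.8] w [0.6571 0.108  0.2708] toolx yaw rel lathe -0.12 z [ 0.002  0.    -1.   ] F lathe [ 1.1 -0.6  0.9] w -0.0001 j [-0.12  0.71 -0.21  1.38  0.16  1.06 -2.1 ]
tool shift mm [-23.1   1.7   4.7]
```

View pics/s2c.png

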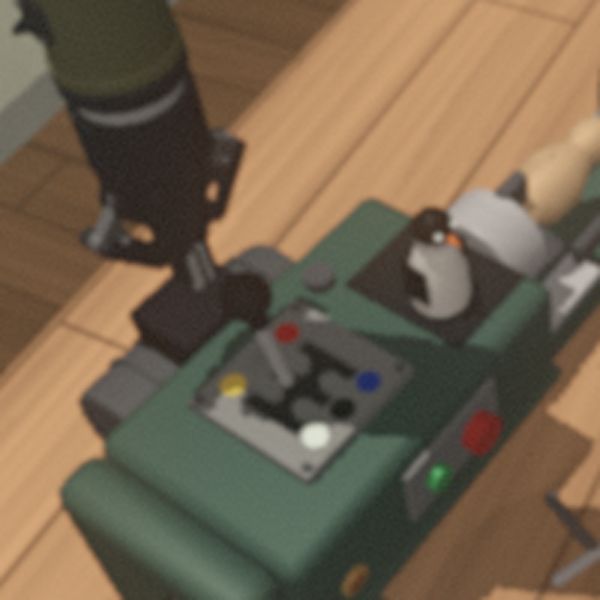

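Request:
arm_command --pt "0 -8 1 4 0" --pt "0 -16 1 4 0" --pt "0 -20 1 4 0" --pt "0 -20 1 4 0"

```text
clock: 4.25
tcp_pos: [0.6361, 0.1114, 0.2656]
tcp_rot: [0.996, -0.085, 0.0, -0.0]
force: [0.5, 0.4, 0.2]
width: -0.0002
```

Request:
arm_command --pt "0 -2 0 0 0" --pt "0 -4 0 0 0" --pt "0 -6 0 0 0" --pt "0 -8 0 0 0" --pt "0 -10 0 0 0" --pt "0 -12 0 0 0" --pt "0 -14 0 0 0"

```text
clock: 5.12
tcp_pos: [0.6225, 0.1136, 0.2653]
tcp_rot: [0.996, -0.085, 0.0, -0.0]
force: [4.7, -0.4, 3.1]
width: 0.0001
```

```bash
python3 - <<'E'
from h import *
to([28.5,0,266])
snap('side','side3')
a=cv2.imread('pics/side3.png')[160:300,90:230]; cv2.imwrite('pics/s3c.png',cv2.resize(a,None,fx=4,fy=4,interpolation=cv2.INTER_CUBIC))
E
```

```text
t 5.12 lathe [ 48.    1.3 265.3] w [0.6225 0.1136 0.2653] toolx yaw rel lathe -0.04 z [ 0.  0. -1.] F lathe [4.7 0.4 3.1] w 0.0001 j [-0.14  0.67 -0.21  1.5   0.16  0.99 -2.13]
tool shift mm [-19.5   1.3  -0.7]
```

View pics/s3c.png

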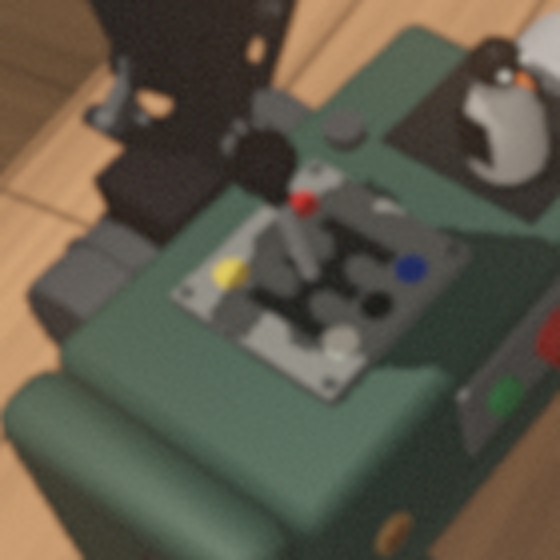

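```bash
cat >> h.py <<'E'
from scipy.optimize import least_squares
def ball(n,u,v,p0=(0,0)):
    def P(q): return wor([q[0],q[1],.129+np.sqrt(.16**2-q[0]**2-q[1]**2)])
    s=least_squares(lambda q:proj(n,P(q))-[u,v],p0,x_scale=.01); print('ball lathe mm',(s.x*1e3).round(1),'res',s.fun.round(2)); return s.x
E
python3 - <<'E'
from h import *
ball('side',90+248/4-.375,160+160/4-.375)
ball('side',90+266/4-.375,160+165/4-.375)
E
```

```text
ball lathe mm [28.   4.4] res [0. 0.]
ball lathe mm [17.   2.4] res [0. 0.]
```

Request:
arm_command --pt "0 -3 1 0 0" --pt "0 -6 1 0 0" --pt "0 -9 1 0 0" --pt "0 -12 1 0 0" --pt "0 -15 1 0 0" --pt "0 -17 1 0 0" --pt "0 -19 1 0 0" --pt "0 -19.5 1 0 0" --pt "0 -19.5 1 0 0"

```text
clock: 6.3
tcp_pos: [0.6031, 0.1157, 0.2652]
tcp_rot: [0.996, -0.085, -0.0, 0.0]
force: [2.8, -0.6, 2.5]
width: 0.0
```

```bash
python3 - <<'E'
from h import *
to([28.5,0,266])
snap('side','side4')
a=cv2.imread('pics/side4.png')[160:300,90:230]; cv2.imwrite('pics/s4c.png',cv2.resize(a,None,fx=4,fy=4,interpolation=cv2.INTER_CUBIC))
E
```

```text
t 6.3 lathe [ 28.6   0.  265.2] w [0.6031 0.1157 0.2652] toolx yaw rel lathe -0.05 z [-0. -0. -1.] F lathe [ 2.9 -0.1  2.5] w 0.0 j [-0.14  0.64 -0.22  1.56  0.16  0.96 -2.15]
tool shift mm [-0.1  0.  -0.8]
```

View pics/s4c.png

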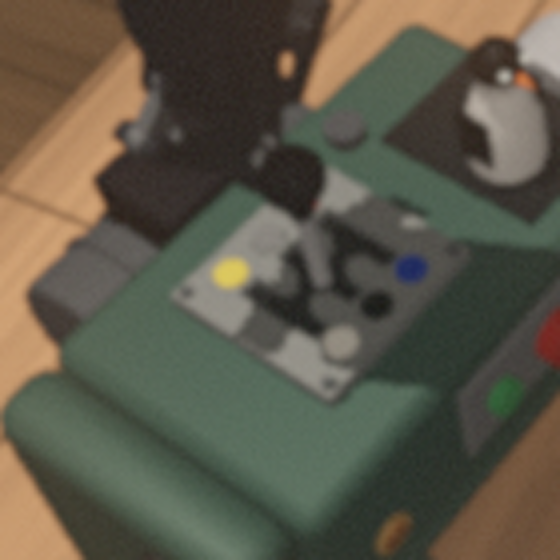

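```bash
python3 - <<'E'
from h import *
ball('side',90+293/4-.375,160+180/4-.375)
E
```

```text
ball lathe mm [-1.4  2.4] res [0. 0.]
```

Request:
arm_command --pt "0 10 0 0 0" --pt "0 25 0 0 0" --pt "0 25 0 -50 0" --pt "0 25 0 -85 -10" --pt "0 0 35 -85 -20" --pt "0 -28 70 -85 -30" --pt "0 -28 70 -85 -40" --pt "0 -28 70 -85 -50" --pt "0 -28 70 -85 -60" --pt "0 -28 70 -85 -70" --pt "0 -28 70 -85 -80" --pt "0 -28 70 -85 -90"

```text
clock: 7.85
tcp_pos: [0.5628, 0.0512, 0.3493]
tcp_rot: [0.763, 0.646, -0.002, -0.001]
force: [0.6, -0.6, -0.3]
width: -0.0002
```

```bash
python3 - <<'E'
from h import *
to([0,-60,266])
snap('side','side5');snap('top','top5')
a=cv2.imread('pics/side5.png')[100:300,70:270]; cv2.imwrite('pics/s5c.png',cv2.resize(a,None,fx=3,fy=3,interpolation=cv2.INTER_CUBIC))
E
```

```text
t 7.85 lathe [-1.000e-01 -7.030e+01  3.493e+02] w [0.5628 0.0512 0.3493] toolx yaw rel lathe 90.28 z [-0.004 -0.001 -1.   ] F lathe [ 0.7 -0.5 -0.3] w -0.0002 j [ 0.22  0.54 -0.66  1.56  0.35  1.16 -0.68]
tool shift mm [10.4  0.5 83.3]
```

View pics/s5c.png

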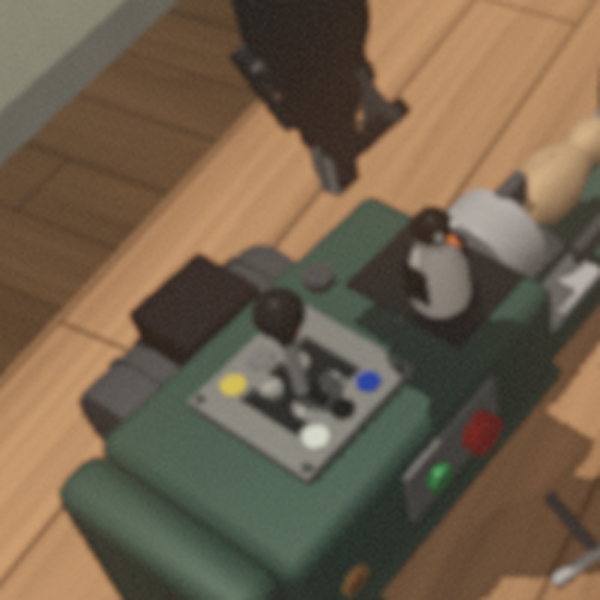

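View pics/top5.png

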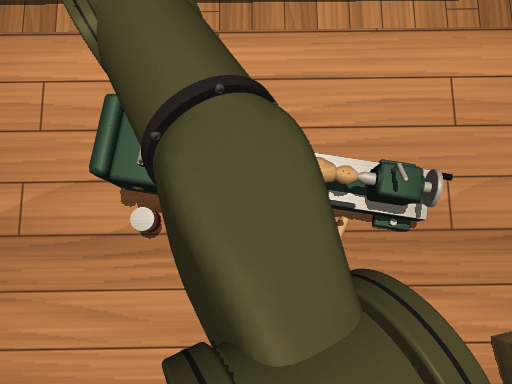

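```bash
python3 - <<'E'
from h import *
a=cv2.imread('pics/side5.png')[185:250,130:210]; cv2.imwrite('pics/s5d.png',cv2.resize(a,None,fx=9,fy=9,interpolation=cv2.INTER_CUBIC))
print([proj('side',wor([x,0,.129+np.sqrt(.16**2-x*x)])).round(1) for x in (-.005,0,.005)])
E
```

```text
[array([165.1, 204.6]), array([163.2, 203.5]), array([161.3, 202.4])]
```

View pics/s5d.png

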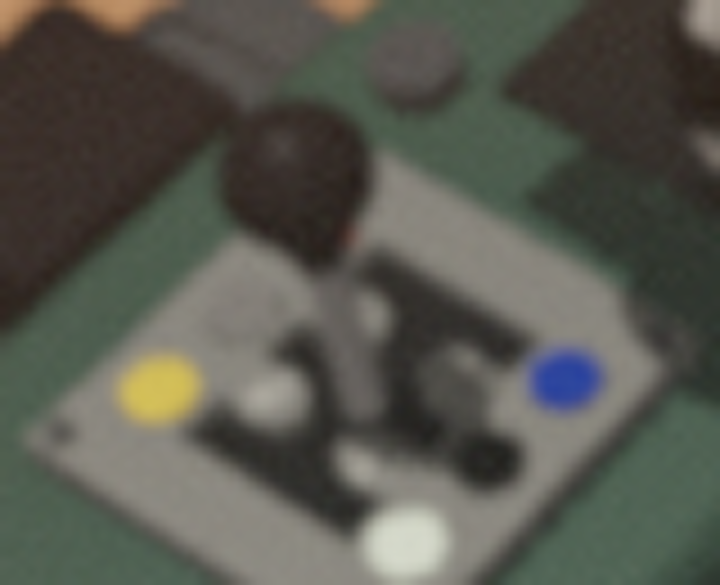

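Request:
arm_command --pt "0 0 0 40 0" --pt "0 5 0 75 0" --pt "0 10 0 84 0" --pt "0 30 0 84 0" --pt "0 40 0 84 0" --pt "0 40 0 84 0"

```text
clock: 8.7
tcp_pos: [0.5712, 0.093, 0.2676]
tcp_rot: [0.764, 0.645, 0.001, 0.0]
force: [-1.0, 0.6, -0.1]
width: 0.0002
```

Request:
arm_command --pt "0 3 0 0 0" --pt "0 6 0 0 0" --pt "0 9 0 0 0" --pt "0 12 0 0 0" --pt "0 15 0 0 0" --pt "0 18 0 0 0" --pt "0 18 0 0 0"

```text
clock: 9.57
tcp_pos: [0.5737, 0.1095, 0.2663]
tcp_rot: [0.765, 0.644, 0.0, -0.0]
force: [0.7, -1.3, 0.4]
width: 0.0002
```

```bash
python3 - <<'E'
from h import *
to([0,27.5,266])
snap('side','side6')
a=cv2.imread('pics/side6.png')[160:300,90:230]; cv2.imwrite('pics/s6c.png',cv2.resize(a,None,fx=4,fy=4,interpolation=cv2.INTER_CUBIC))
E
```

```text
t 9.57 lathe [  0.7 -11.1 266.3] w [0.5737 0.1095 0.2663] toolx yaw rel lathe 89.99 z [ 0.     0.001 -1.   ] F lathe [ 0.9 -1.2  0.4] w 0.0002 j [ 0.08  0.65 -0.61  1.64  0.43  0.99 -0.84]
tool shift mm [38.6 -0.7  0.3]
```

View pics/s6c.png

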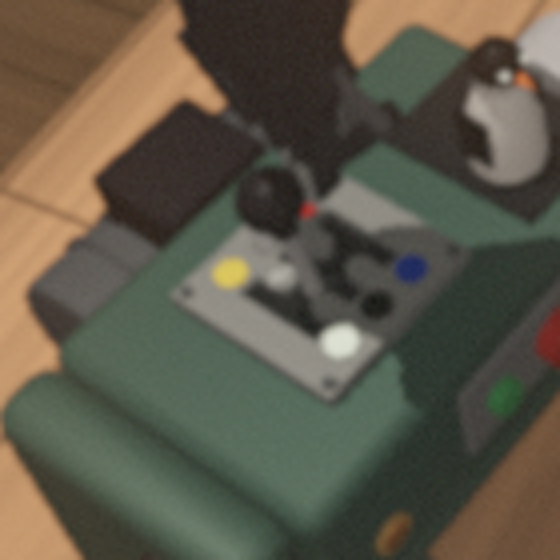

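The ball has moved left to crop (268,198) with about 1 N on the hand, so the lever is sliding freely along the channel. I carry on to the outer column.

Request:
arm_command --pt "0 3 0 0 0" --pt "0 6 0 0 0" --pt "0 9 0 0 0" --pt "0 12 0 0 0" --pt "0 15 0 0 0" --pt "0 18 0 0 0" --pt "0 21 0 0 0" --pt "0 24 0 0 0" --pt "0 27 0 0 0" --pt "0 30 0 0 0" --pt "0 30 0 0 0"

```text
clock: 11.0
tcp_pos: [0.5787, 0.139, 0.2664]
tcp_rot: [0.765, 0.644, 0.0, -0.0]
force: [-0.7, -1.8, -2.2]
width: 0.0
```

```bash
python3 - <<'E'
from h import *
to([0,27.5,266])
snap('side','side7')
a=cv2.imread('pics/side7.png')[160:300,90:230]; cv2.imwrite('pics/s7c.png',cv2.resize(a,None,fx=4,fy=4,interpolation=cv2.INTER_CUBIC))
for y in (.04,.048,.056): print(((proj('side',wor([0,y,.129+np.sqrt(.16**2-y*y)]))-[90,160]+.375)*4).round(0))
E
```

```text
t 11.0 lathe [  0.6  18.9 266.4] w [0.5787 0.139  0.2664] toolx yaw rel lathe 89.99 z [ 0.     0.001 -1.   ] F lathe [-0.4 -1.9 -2.2] w 0.0 j [ 0.03  0.66 -0.61  1.6   0.43  1.01 -0.88]
tool shift mm [ 8.6 -0.6  0.4]
[240. 236.]
[229. 249.]
[218. 264.]
```

View pics/s7c.png

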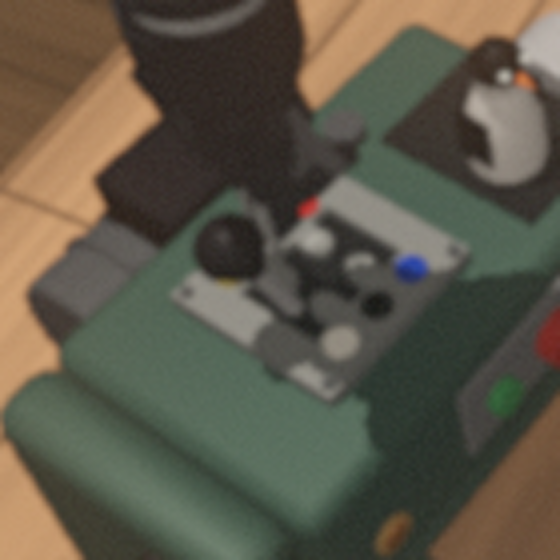

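Request:
arm_command --pt "0 2 0 0 0" --pt "0 4 0 0 0" --pt "0 6 0 0 0" --pt "0 8 0 0 0" --pt "0 9 0 0 0" --pt "0 9 0 0 0"

```text
clock: 11.8
tcp_pos: [0.5803, 0.1474, 0.2663]
tcp_rot: [0.765, 0.644, 0.0, -0.0]
force: [-1.2, -2.4, -1.3]
width: -0.0001
```

```bash
python3 - <<'E'
from h import *
to([0,27.5,266])
E
```

```text
t 11.8 lathe [  0.8  27.4 266.3] w [0.5803 0.1474 0.2663] toolx yaw rel lathe 89.96 z [ 0.  0. -1.] F lathe [-0.7 -2.6 -1.3] w -0.0001 j [ 0.01  0.67 -0.61  1.59  0.43  1.02 -0.89]
tool shift mm [ 0.1 -0.8  0.3]
```

Request:
arm_command --pt "0 -10 0 0 0" --pt "0 -20 0 0 0" --pt "0 -20 0 -45 10" --pt "0 -20 0 -85 20" --pt "0 0 -25 -85 30" --pt "0 28 -50 -85 40" --pt "0 28 -50 -85 50" --pt "0 28 -50 -85 60" --pt "0 28 -50 -85 70" --pt "0 28 -50 -85 80" --pt "0 28 -50 -85 90" --pt "0 28 -50 -85 90"

```text
clock: 13.3
tcp_pos: [0.5359, 0.1833, 0.3517]
tcp_rot: [0.996, -0.085, 0.001, -0.0]
force: [-0.5, 0.2, 0.4]
width: -0.0
```

```bash
python3 - <<'E'
from h import *
to([-45,56,266])
snap('side','side8')
a=cv2.imread('pics/side8.png')[160:300,90:230]; cv2.imwrite('pics/s8c.png',cv2.resize(a,None,fx=4,fy=4,interpolation=cv2.INTER_CUBIC))
E
```

```text
t 13.3 lathe [-49.   55.3 351.7] w [0.5359 0.1833 0.3517] toolx yaw rel lathe 0.05 z [ 0.001  0.    -1.   ] F lathe [-0.5  0.1  0.4] w -0.0 j [-0.27  0.49 -0.22  1.57  0.12  1.1  -2.27]
tool shift mm [ 3.9 -0.7 85.7]
```

View pics/s8c.png

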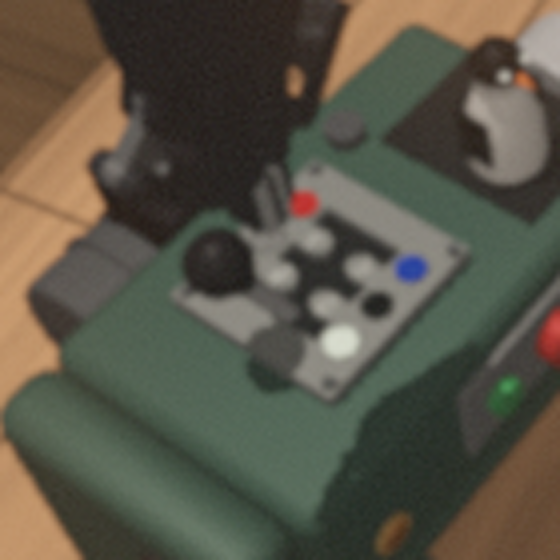

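The ball at (219,262) matches the predicted (218,264) for neutral in the left column. Now I go down in front of it and push to the rear.

Request:
arm_command --pt "0 0 0 45 0" --pt "0 0 -1 80 0" --pt "0 0 -1 85 0" --pt "0 10 -1 85 0" --pt "0 18 -1 85 0" --pt "0 22 -1 85 0" --pt "0 26 -1 85 0" --pt "0 29 -1 85 0" --pt "0 32 -1 85 0" --pt "0 35 -1 85 0" --pt "0 35 -1 85 0"

```text
clock: 14.72
tcp_pos: [0.5707, 0.1785, 0.2663]
tcp_rot: [0.996, -0.085, 0.0, -0.0]
force: [-1.5, 1.0, 0.7]
width: 0.0002
```

```bash
python3 - <<'E'
from h import *
to([15.5,56,266])
E
```

```text
t 14.72 lathe [-14.   56.5 266.3] w [0.5707 0.1785 0.2663] toolx yaw rel lathe -0.05 z [ 0.  0. -1.] F lathe [-1.6  0.8  0.7] w 0.0002 j [-0.26  0.61 -0.21  1.61  0.15  0.94 -2.26]
tool shift mm [29.5  0.5  0.3]
```

Request:
arm_command --pt "0 3 0 0 0" --pt "0 6 0 0 0" --pt "0 9 0 0 0" --pt "0 12 0 0 0" --pt "0 15 0 0 0" --pt "0 18 0 0 0" --pt "0 21 0 0 0" --pt "0 23 0 0 0" --pt "0 25 0 0 0" --pt "0 25 0 0 0"

```text
clock: 15.98
tcp_pos: [0.5952, 0.1735, 0.266]
tcp_rot: [0.996, -0.086, 0.0, 0.0]
force: [-1.8, 1.2, -2.3]
width: 0.0002
```

```bash
python3 - <<'E'
from h import *
to([15.5,56,266])
snap('side','side9')
a=cv2.imread('pics/side9.png')[160:300,90:230]; cv2.imwrite('pics/s9c.png',cv2.resize(a,None,fx=4,fy=4,interpolation=cv2.INTER_CUBIC))
for x in (.034,.039,.044): print(((proj('side',wor([x,.056,.129+np.sqrt(.16**2-.056**2-x*x)]))-[90,160]+.375)*4).round(0))
E
```

```text
t 15.97 lathe [ 11.   55.7 266. ] w [0.5952 0.1735 0.266 ] toolx yaw rel lathe -0.07 z [-0.    -0.001 -1.   ] F lathe [-1.9  0.9 -2.3] w 0.0002 j [-0.24  0.65 -0.21  1.54  0.15  0.97 -2.24]
tool shift mm [ 4.5 -0.3  0. ]
[170. 237.]
[164. 234.]
[157. 231.]
```

View pics/s9c.png

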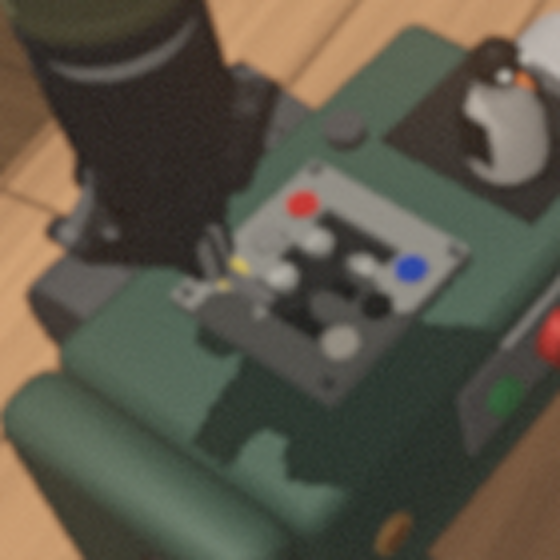

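Request:
arm_command --pt "0 1 0 0 0" --pt "0 2 0 0 0" --pt "0 3 0 0 0" --pt "0 3 0 0 0"

```text
clock: 16.52
tcp_pos: [0.5974, 0.1731, 0.2659]
tcp_rot: [0.996, -0.085, -0.001, 0.001]
force: [-5.6, 0.1, -3.1]
width: -0.0
```

Request:
arm_command --pt "0 1 0 0 0" --pt "0 1 0 0 0"

```text
clock: 16.77
tcp_pos: [0.5977, 0.1731, 0.2659]
tcp_rot: [0.996, -0.085, -0.001, 0.001]
force: [-6.2, 0.5, -2.2]
width: -0.0
```

Request:
arm_command --pt "0 1 0 0 0" --pt "0 2 0 0 0" --pt "0 2 0 0 0"

```text
clock: 17.15
tcp_pos: [0.5983, 0.173, 0.2658]
tcp_rot: [0.996, -0.085, -0.003, 0.001]
force: [-9.8, 0.2, 0.1]
width: -0.0005
```

```bash
python3 - <<'E'
from h import *
to([15.5,56,266])
E
```

```text
t 17.15 lathe [ 14.2  55.7 265.8] w [0.5983 0.173  0.2658] toolx yaw rel lathe -0.02 z [-0.006 -0.001 -1.   ] F lathe [-9.7 -1.5  0.1] w -0.0005 j [-0.24  0.65 -0.21  1.52  0.15  0.99 -2.23]
tool shift mm [ 1.3 -0.3 -0.2]
```

The force climbs with almost no motion, so the lever is against the slot's end. Retreating now, then up and clear so both cameras can see.

Request:
arm_command --pt "0 -3 0 0 0" --pt "0 -10 0 0 0" --pt "0 -25 0 0 0" --pt "0 -35 0 0 0" --pt "0 -35 0 -45 0" --pt "0 -35 0 -95 0" --pt "0 -65 0 -115 0" --pt "0 -95 40 -120 0" --pt "0 -100 95 -120 0" --pt "0 -100 155 -120 0" --pt "0 -100 215 -120 0" --pt "0 -100 275 -120 0"

```text
clock: 18.65
tcp_pos: [0.456, -0.0831, 0.3873]
tcp_rot: [0.996, -0.085, 0.002, 0.0]
force: [0.4, 0.7, 0.2]
width: 0.0003
```

Request:
arm_command --pt "0 0 60 0 0" --pt "0 0 120 0 0" --pt "0 0 180 0 0" --pt "0 0 240 0 0" --pt "0 0 240 0 0" --pt "0 0 240 0 0"

```text
clock: 19.4
tcp_pos: [0.4153, -0.3172, 0.3867]
tcp_rot: [0.996, -0.085, 0.001, 0.0]
force: [0.1, -0.0, 1.1]
width: 0.0003
```

```bash
python3 - <<'E'
from h import *
st()
snap('top','top10');snap('side','side10')
a=cv2.imread('pics/top10.png')[85:215,85:275]; cv2.imwrite('pics/t10c.png',cv2.resize(a,None,fx=4,fy=4,interpolation=cv2.INTER_CUBIC))
E
```

```text
t 19.4 lathe [ -83.2 -458.4  386.7] w [ 0.4153 -0.3172  0.3867] toolx yaw rel lathe -0.05 z [ 0.002 -0.    -1.   ] F lathe [0.1 0.  1.1] w 0.0003 j [ 0.62  0.38 -0.08  1.64  0.03  1.12 -1.21]
```

View pics/t10c.png

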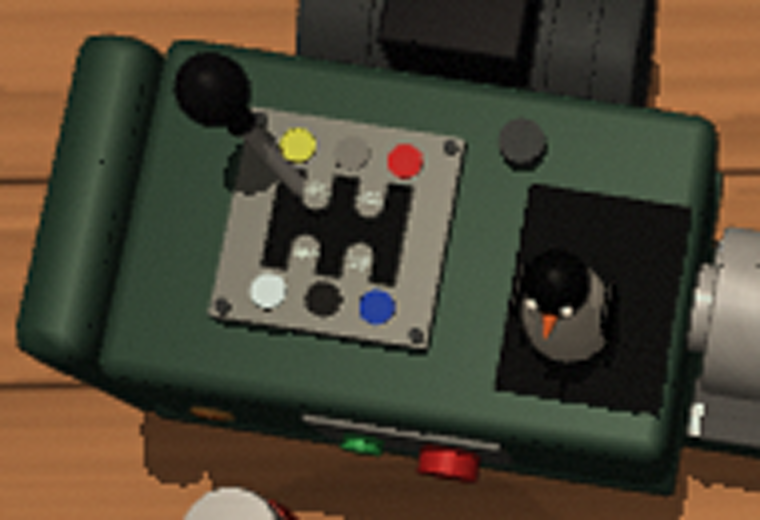

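View pics/top10.png

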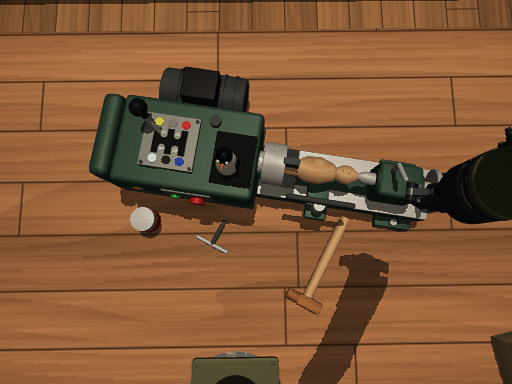

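View pics/side10.png

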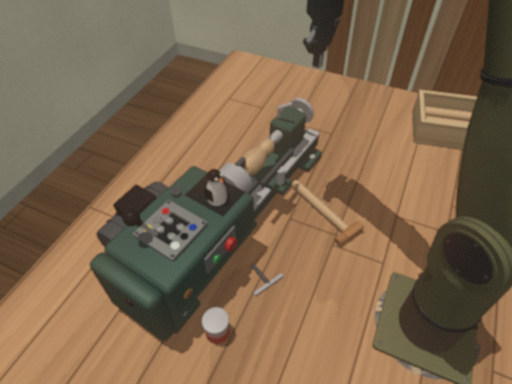

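Top crop: ball at (213,90), and the other objects are where they were. Checking how far home the ball is from both views.

```bash
python3 - <<'E'
from h import *
b=ball('top',85+213/4-.375,85+90/4-.375,(.04,.05))
g=b/2*1e3; print(g, 'to dot',np.hypot(*(g-[39,28])))
ball('top',85+311/4-.375,85+116/4-.375)
a=cv2.imread('pics/top10.png')[95:155,115:195]; cv2.imwrite('pics/t10d.png',cv2.resize(a,None,fx=10,fy=10,interpolation=cv2.INTER_CUBIC))
a=cv2.imread('pics/side10.png')[190:260,120:200]; cv2.imwrite('pics/s10d.png',cv2.resize(a,None,fx=8,fy=8,interpolation=cv2.INTER_CUBIC))
E
```

```text
ball lathe mm [40.  51.8] res [-0. -0.]
[19.99746623 25.90266788] to dot 19.11792592129794
ball lathe mm [31.2  0. ] res [-0.  0.]
```

View pics/t10d.png

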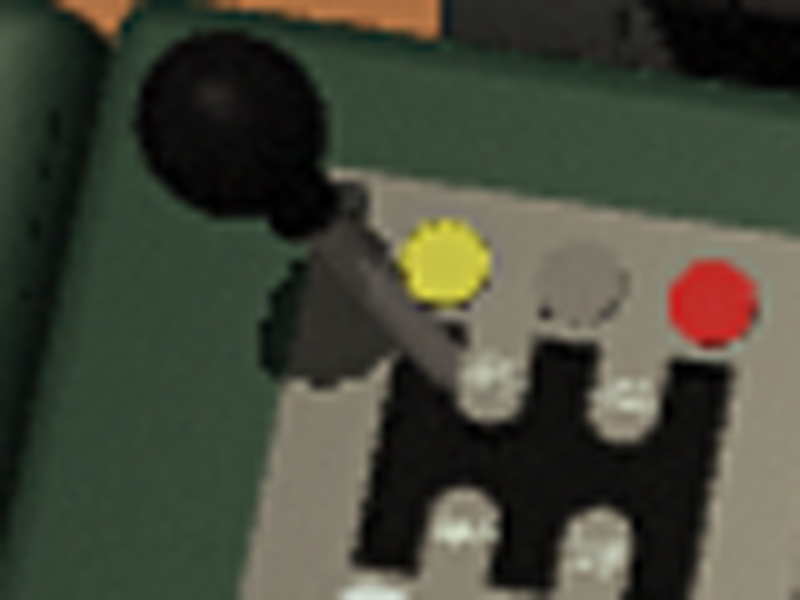

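View pics/s10d.png

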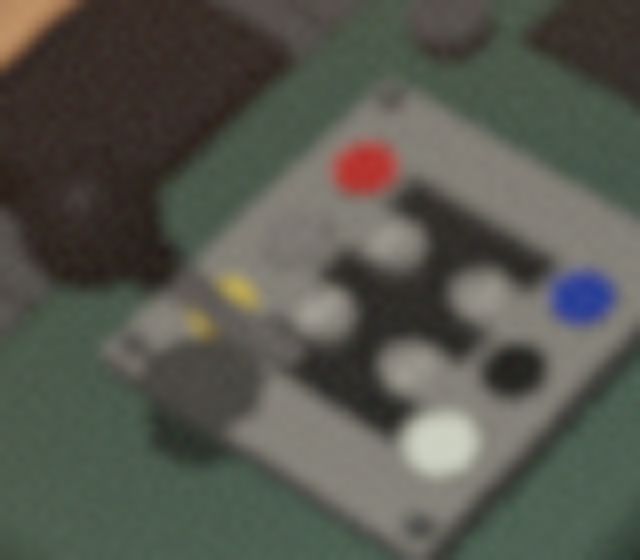

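The top view puts the ball about 4 mm short of the full 44 mm. That is inside tolerance, but only just. In this tilted pose the ball sat low and met only the very tips of the fingers, so I go back and press once more with the fingers about 9 mm lower.

Request:
arm_command --pt "0 0 -60 0 0" --pt "0 0 -120 0 0" --pt "0 0 -180 0 0" --pt "0 0 -240 0 0" --pt "0 0 -300 0 0" --pt "0 0 -360 0 0" --pt "0 0 -420 0 0" --pt "0 5 -475 0 0" --pt "0 35 -513 0 0" --pt "0 65 -513 25 0" --pt "0 65 -513 50 0" --pt "0 65 -513 50 0"

```text
clock: 21.0
tcp_pos: [0.5643, 0.1781, 0.3347]
tcp_rot: [0.996, -0.084, -0.002, 0.001]
force: [0.7, -0.8, 0.2]
width: -0.0003
```

```bash
python3 - <<'E'
from h import *
to([0,55,257])
ball('side',130.8,215.8,(.04,.05))
for n in('top','side'):
  for q in ((.038,.052),(.044,.052),(.044,.056)): print(n,q,proj(n,wor([*q,.129+np.sqrt(.16**2-q[0]**2-q[1]**2)])).round(1))
E
```

```text
t 21.0 lathe [-20.2  54.9 334.7] w [0.5643 0.1781 0.3347] toolx yaw rel lathe 0.11 z [-0.004 -0.001 -1.   ] F lathe [ 0.8 -0.7  0.2] w -0.0003 j [-0.25  0.54 -0.22  1.52  0.13  1.1  -2.24]
tool shift mm [20.5 -0.2 77.6]
ball lathe mm [42.2 51.9] res [-0.  0.]
top (0.038, 0.052) [137.5 108. ]
top (0.044, 0.052) [138.4 105.4]
top (0.044, 0.056) [136.6 105.3]
side (0.038, 0.052) [132.1 216.5]
side (0.044, 0.052) [130.2 215.6]
side (0.044, 0.056) [128.9 217.4]
```

Request:
arm_command --pt "0 0 0 35 0" --pt "0 0 0 70 0" --pt "0 0 0 77 0" --pt "0 10 0 77 0" --pt "0 20 0 77 0" --pt "0 25 0 77 0" --pt "0 28 0 77 0" --pt "0 30 0 77 0" --pt "0 31 0 77 0" --pt "0 31 0 77 0"

```text
clock: 22.25
tcp_pos: [0.5965, 0.1718, 0.2593]
tcp_rot: [0.996, -0.085, -0.0, 0.0]
force: [-0.2, 0.2, -0.1]
width: 0.0003
```

```bash
python3 - <<'E'
from h import *
st()
E
```

```text
t 22.25 lathe [ 12.6  54.2 259.3] w [0.5965 0.1718 0.2593] toolx yaw rel lathe -0.04 z [-0. -0. -1.] F lathe [-0.2  0.2 -0.1] w 0.0003 j [-0.24  0.65 -0.21  1.54  0.16  0.96 -2.24]
```

Request:
arm_command --pt "0 1 0 0 0" --pt "0 1.5 0 0 0" --pt "0 2 0 0 0" --pt "0 2 0 0 0"

```text
clock: 22.75
tcp_pos: [0.5975, 0.1716, 0.2591]
tcp_rot: [0.996, -0.085, -0.001, 0.0]
force: [-4.8, 0.3, 1.7]
width: 0.0001
```

Request:
arm_command --pt "0 1 0 0 0" --pt "0 2 0 0 0" --pt "0 2 0 0 0"

```text
clock: 23.12
tcp_pos: [0.5979, 0.1716, 0.259]
tcp_rot: [0.996, -0.085, -0.003, 0.0]
force: [-8.1, 1.2, 4.2]
width: -0.0001
```

Request:
arm_command --pt "0 1 0 0 0" --pt "0 2 0 0 0" --pt "0 3 0 0 0" --pt "0 4 0 0 0" --pt "0 4 0 0 0"

```text
clock: 23.75
tcp_pos: [0.5988, 0.1716, 0.2588]
tcp_rot: [0.996, -0.084, -0.006, 0.001]
force: [-15.3, 0.4, 7.1]
width: 0.0001
```

```bash
python3 - <<'E'
from h import *
st()
E
```

```text
t 23.75 lathe [ 14.9  54.4 258.8] w [0.5988 0.1716 0.2588] toolx yaw rel lathe 0.08 z [-0.012 -0.001 -1.   ] F lathe [-15.2  -2.2   7.1] w 0.0001 j [-0.23  0.66 -0.21  1.53  0.15  0.98 -2.23]
```

The lever holds firm at 15 N with the hand at the same place as before, so this is the end stop. Retreating.

Request:
arm_command --pt "0 -4 0 0 0" --pt "0 -10 0 0 0" --pt "0 -25 0 0 0" --pt "0 -35 0 0 0" --pt "0 -35 0 -50 0" --pt "0 -35 0 -105 0" --pt "0 -65 0 -125 0" --pt "0 -95 40 -130 0" --pt "0 -100 95 -130 0" --pt "0 -100 155 -130 0" --pt "0 -100 215 -130 0" --pt "0 -100 275 -130 0"

```text
clock: 25.25
tcp_pos: [0.4593, -0.0858, 0.3898]
tcp_rot: [0.996, -0.086, 0.001, 0.0]
force: [1.4, 0.2, -0.3]
width: -0.0003
```

Request:
arm_command --pt "0 0 60 0 0" --pt "0 0 120 0 0" --pt "0 0 180 0 0" --pt "0 0 240 0 0" --pt "0 0 240 0 0" --pt "0 0 240 0 0" --pt "0 0 240 0 0"

```text
clock: 26.12
tcp_pos: [0.4192, -0.3185, 0.3895]
tcp_rot: [0.996, -0.084, 0.0, -0.0]
force: [0.7, -0.3, 0.7]
width: 0.0
```

```bash
python3 - <<'E'
from h import *
st()
snap('top','top11')
a=cv2.imread('pics/top11.png')[95:155,115:195]; cv2.imwrite('pics/t11d.png',cv2.resize(a,None,fx=10,fy=10,interpolation=cv2.INTER_CUBIC))
g0=cv2.imread('pics/top0.png').astype(int);g1=cv2.imread('pics/top11.png').astype(int)
D=abs(g0-g1).max(2)>40
for n,(u0,v0,u1,v1) in dict(bird=(210,135,245,182),jar=(125,200,165,240),key=(190,218,235,256),mallet=(280,215,350,318)).items(): print(n,D[v0:v1,u0:u1].sum())
m=(g1.max(2)<45).astype(np.uint8)[95:125,120:155]
n,l,s,c=cv2.connectedComponentsWithStats(m); print(s,c)
E
```

```text
t 26.12 lathe [ -79.1 -459.   389.5] w [ 0.4192 -0.3185  0.3895] toolx yaw rel lathe 0.12 z [ 0.001  0.    -1.   ] F lathe [ 0.7 -0.1  0.7] w 0.0 j [ 0.62  0.39 -0.09  1.62  0.04  1.14 -1.21]
bird 0
jar 0
key 0
mallet 538
[[  0   0  35  30 585]
 [  0   1   7  29 109]
 [  7   1   2   2   2]
 [ 10   0   3   1   3]
 [  9   1  24  24 332]
 [ 24   2   2   1   2]
 [ 30   3   3   1   3]
 [ 22  25   5   5  14]] [[18.58632479 15.75897436]
 [ 1.88990826 12.68807339]
 [ 7.5         1.5       ]
 [11.          0.        ]
 [18.80421687 12.72289157]
 [24.5         2.        ]
 [31.          3.        ]
 [24.14285714 27.35714286]]
```

View pics/t11d.png

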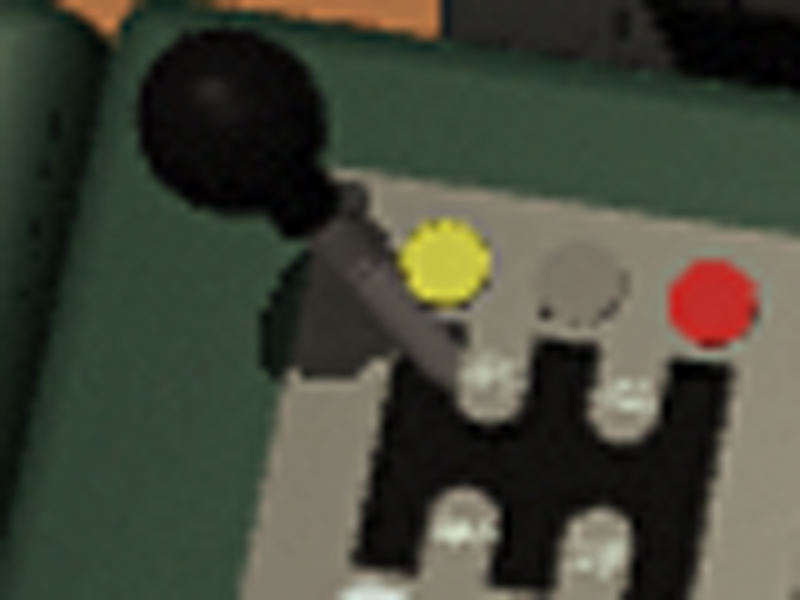

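Bird, jar and key show no changed pixels. The mallet region differs only because the arm's shadow falls in it; its outline was unchanged in the earlier picture. The ball now measures about (41, 53) mm in the lathe's axes, so the lever is about 18.6 mm from the dot at the plate. Handing in.

```bash
python3 - <<'E'
from h import *
print(arm.finish_job())
E
```

```text
the job is handed in; nothing more can be done
None
```

With shut fingertips I pushed the lever from the rear slot of the middle column to neutral. I then pushed it left along the cross channel and into the rear-left slot beside the yellow dot. I never took it between the fingers, and the highest push force I read was about 17 N (15 N along the slot) against the 40 N limit. The job was handed in at about 26 s with the hand well clear.

- **Lever position:** the last top picture puts the ball at about (41, 53) mm in the lathe's axes, so lever_at_gate is about 18.6 mm from the yellow dot (limit 20 mm, ideal 17 mm).
- **Disagreement:** the cameras read the ball 2–4 mm short of its full 44 mm travel after the first push. I pressed a second time with the fingers lower; the ball moved less than 1 mm, and the lever held firm with the hand stopping at the same place. I take that as the slot's end, but by the camera alone the margin is only about 1.4 mm.
- **Loose objects:** bird, jar and chuck key show no changed pixels from start to finish. The mallet's area does differ, which I put down to the arm's shadow. I compared its outline by eye only, in the picture taken before the second press.

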